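# Load the air sampler's filter magazine, leaving out the field blank

## Task

Load the three filter cassettes of the stack into the aluminium magazine tube, letting each go no higher than just above the tube's mouth so that they drop down and lie flat on one another as one column. The field blank, the thicker closed disc third from the top in the stack, does not belong in the magazine: lift off what lies on it and lay it flat in the steel tray, without letting it fall. Leave the magazine's cap, the blower and the marker where they are.

Things in the scene. Friction and masses are not known exactly. Their poses are not given: they have to be found in the camera images.
- cassette_top: filter cassette: flat grey plastic ring, outer diameter 60 mm, 18 mm thick, about 35 g, rigid, its outer edges bevelled (1.2 mm by 3 mm); its opening (45 mm) is closed by a white filter membrane set 4 mm below the rim. Topmost of the stack. Origin: centre of the underside, z axis along the ring's axis, up.
- cassette_upper: the same kind of cassette (60 mm diameter, 18 mm thick), directly under cassette_top and on the field blank. Nothing joins them: the two can be lifted one by one or together. Origin: centre of the underside, z up.
- blank: field blank: closed grey plastic disc with plain flat faces, diameter 60 mm, 24 mm thick, outer edges bevelled likewise, about 70 g, between cassette_upper and cassette_bottom in the stack. Origin: centre of the underside, z up.
- cassette_bottom: filter cassette like the others (60 mm diameter, 18 mm thick), lowest of the stack, standing on the bench. Origin: centre of the underside, z up. The whole stack is 78 mm high; its pieces may stand a millimetre or two off one another.
- magazine: fixed upright aluminium magazine: round foot of 104 mm diameter, 12 mm thick, and on it a tube with a bore of 61.6 mm diameter, two narrow sight slots down its sides and a collar of 82 mm diameter at the mouth; the bore is smooth and slippery for the plastic. 108 mm high in all, open at the top, empty. The bore widens over its uppermost 10 mm to 72 mm, as a lead-in. Origin: centre of the foot's underside, z up.
- magazine_mouth (a point): centre of the magazine's mouth, level with its upper rim, 108 mm above the bench
- magazine_floor (a point): centre of the flat floor inside the magazine, 12 mm above the bench, 96 mm below the mouth; cassettes lying flat there have their undersides 0, 18 and 36 mm above it
- tray: fixed shallow stainless steel tray, 150 mm (its x) by 120 mm (its y) outside, rim 9 mm high and 2 mm thick, floor 2 mm thick, empty. Origin: centre of the underside, z up.
- tray_in (a point): centre of the tray's inner floor, axes as the tray's
- cap: the magazine's cap, loose on the bench: aluminium disc of 86 mm diameter, 16 mm thick, with a small black knob to 28 mm. To be left alone. Origin: centre of the underside.
- blower: blue dust-blower bulb standing on its end, 62 mm wide, 155 mm tall, nozzle up. To be left alone. Origin: centre of its foot.
- marker: white marker pen with a black cap, lying flat, 130 mm long (along its x), 16 mm thick. To be left alone. Origin: middle of its length, on the bench.
Not all that is in view belongs to the job. What is shaped like the cassette_bottom but blue or purple is not meant.

How it is judged:
At the end, for the whole second after the job is handed in: All three cassettes lie flat (0.06 rad) in the magazine, within 4 mm of its axis, the highest no more than 57 mm above its floor at its origin; the blank lies flat (0.07 rad), either face up, on the tray's floor inside the rim; all four at rest (20 mm/s) and released (horizontal distance between each of cassette_top, cassette_upper, cassette_bottom and magazine_floor below 0.004 m and z of each of cassette_top, cassette_upper, cassette_bottom in the frame of magazine_floor below 0.057 m and angle between the z axis of each of cassette_top, cassette_upper, cassette_bottom and the z axis of magazine_floor, either way round below 0.06 rad and linear speed of each of cassette_top, cassette_upper, cassette_bottom, blank below 0.02 m/s and x of blank in the frame of tray_in between -0.045 and 0.045 m and y of blank in the frame of tray_in between -0.03 and 0.03 m and angle between the z axis of blank and the z axis of tray_in, either way round below 0.07 rad and z of blank in the frame of tray_in below 0.027 m); the robot touches nothing.
It fails at once if cassette_top is dropped from a height: in free flight more than 40 mm above the magazine's mouth (contact force between cassette_top and anything else below 0.002 N and z of cassette_top in the frame of magazine_mouth above 0.04 m and horizontal distance between cassette_top and magazine_mouth below 0.06 m).
It fails at once if cassette_upper is dropped from a height: in free flight more than 40 mm above the magazine's mouth (contact force between cassette_upper and anything else below 0.002 N and z of cassette_upper in the frame of magazine_mouth above 0.04 m and horizontal distance between cassette_upper and magazine_mouth below 0.06 m).
It fails at once if cassette_bottom is dropped from a height: in free flight more than 40 mm above the magazine's mouth (contact force between cassette_bottom and anything else below 0.002 N and z of cassette_bottom in the frame of magazine_mouth above 0.04 m and horizontal distance between cassette_bottom and magazine_mouth below 0.06 m).
It fails at once if the field blank is let fall: in free flight more than 30 mm above the tray's floor (contact force between blank and anything else below 0.002 N and z of blank in the frame of tray_in above 0.03 m).
It fails at once if the cap, the blower or the marker is shifted by more than 25 mm (distance of any of cap, blower, marker from where it was at the start of the episode above 0.025 m).
It also fails if it takes over 72 s, if anything falls off the work surface, if the arm or the gripper's body presses on something with over 40 N, if the wrist force passes 120 N, or if a joint passes its speed limit or range.

## Robot

A 7-joint arm with a two-finger parallel gripper is mounted at the origin on the work surface. World frame = base frame: x ahead of the robot, y to its left, z up, the work surface at z = 0. Lengths are in m, angles in rad, forces in N, time in s.
With the tool pointing down it reaches from about 0.4 to 0.85 m from the base axis. Payload 10.4 kg.
Tool frame: the origin (TCP) lies where the fingers leave the gripper's body, on its centre line; the fingertips stand 73 mm ahead of it and the grasp point (between the pads) lies 54 mm ahead of it; z points along the fingers, y is the line along which they close (so a half turn about z gives the same grasp; the last joint's range is limited). The gripper opens to 85 mm and grips with 20 to 120 N. Pads are 22 mm wide; open, the fingers measure 114 mm over their backs; the gripper's body (76 mm by 85 mm) begins 54 mm behind the grasp point. The pads swing forward as they close: fully open they stand 13 mm farther back than shut.
Start: joints at [1.212, 0.332, -0.065, 1.46, 0.022, 1.35, -0.088], TCP at [0.206, -0.59, 0.304] pointing down, gripper open.
Joint ranges: [-2.6, 2.6], [-0.5, 2.12], [-1.47, 1.34], [0.16, 2.42], [-1.27, 4.41], [0.06, 2.06], [-2.6, 2.6]. Speed limits (rad/s): [2.22, 2.22, 2.79, 2.79, 3.14, 3.14, 3.14].

## Interface

Orientations are given as a unit quaternion [x, y, z, w].
In Python, from workcell import manip, camera gives the robot as it stands. The module is installed in compiled form; this text tells all that it offers.
- The arm moves only by the shell command python3 -m creep 'ROWS' [OPENING] [FORCE]. ROWS is JSON, a list of rows, each a list of 2 entries, a list of its own where there are three numbers: the shift along the tool's x, y, z in mm, then the turn about the tool's z in rad. In form: [[[tx, ty, tz], twist], ...]. A call has 1 to 5 rows; each row is the pose to reach, as a shift and turn from the pose commanded when the call began, along the tool's axes at that moment; what a row does not reach only later rows make up. A row lasts 1/12 s, in which the tool goes at most 41.7 mm and 7.16 degrees, less where a joint would pass 70% of its speed; a pose out of reach is approached as far as the arm can. A call with a gripper value outside its range is refused whole. OPENING is the opening, from 0 (shut) to 1 (fully open), set as the call begins (- or left out, the last holds). The fingers move at their own pace and stop on an object; FORCE is the grip in N (left out, the last holds). Time passes only in rows, so rows that repeat a pose let the fingers close. It gives the time, the measured TCP pose, the force, the opening and the grip force at its end, in the units of the state.
- manip.get_obs(): the state, without advancing time (a new reading comes with each control period).
- camera(name): name is "scene" or "top" or "wrist"; returns a dict with "pixels" (400x640x3 uint8, red, green, blue), "z_map" (400x640 float32, m along the optical axis (not along the pixel's ray), 0 where there is no reading), "fx", "fy", "cx", "cy" (pixels), "distortion" ([k1, k2, p1, p2, k3] as OpenCV has them; the pictures are not rectified), "extrinsics" (4x4, takes a point from world to camera coordinates). Camera axes: x right, y down, z forward; pixel columns grow to the right and rows downward; lengths in m; the calibration is good to about 2 mm. A picture is of the moment at which its call begins.
- manip.hand_in(): hands the job in; it is judged then, once.
The state is a dict: "clock": time; "joint_pos": joint angles; "joint_velocities": joint speeds; "tau": joint torques, N m; "position": TCP position; "ee_rot": TCP orientation; "ft_force": force on the tool from outside, world axes, zero at the start; "torque": the same for the moment, N m; "grip_width": opening from 0.0 (shut) to 1.0 (fully open); "grasp_force": force on a finger pad.
Only numpy, scipy, OpenCV 4.12 (cv2) and the standard library are available. Lean on these libraries where they do the work, as an engineer would, in place of code of your own. Each camera call takes 0.05 s, during which the arm holds its last target. There are 200 camera calls.

## Working session

There is one attempt and no reset: what is moved stays moved. The work goes in short steps, Python scripts to look and compute and a shell command to move; the robot and the scene stay as the last step left them, time stands still between calls to the robot, and variables do not carry over. Pictures are saved under pics/ and viewed, at most 10 in all, crops included, and the job is handed in when it is done.

```bash
mkdir -p pics; cat > h.py <<'E'
import numpy as np, cv2
from workcell import manip, camera
def save(c,n): cv2.imwrite('pics/'+n, c['pixels'][:,:,::-1])
def cloud(c):
    K=np.array([[c['fx'],0,c['cx']],[0,c['fy'],c['cy']],[0,0,1]]); 
    v,u=np.mgrid[0:400,0:640]
    p=cv2.undistortPoints(np.stack([u,v],-1).reshape(-1,1,2).astype(np.float64),K,np.array(c['distortion'])).reshape(400,640,2)
    z=c['z_map'].astype(float); P=np.dstack([p*z[...,None],z])
    E=np.array(c['extrinsics']); W=(P-E[:3,3])@E[:3,:3]
    W[z==0]=np.nan
    return W
E
python3 - <<'E'
from h import *
a=camera('scene');b=camera('top');save(a,'s1.png');save(b,'t1.png')
np.save('s.npy',cloud(a));np.save('t.npy',cloud(b))
o=manip.get_obs();print(o)
for c in(a,b):
  E=np.array(c['extrinsics']);print(-E[:3,:3].T@E[:3,3],E[2,:3])
E
```

```text
{'clock': 0.1, 'joint_pos': array([ 1.21237823,  0.33282293, -0.06469947,  1.46086633,  0.02159339,
        1.34991703, -0.08852328]), 'joint_velocities': array([ 0.0001273 , -0.00055817,  0.00150517, -0.00431793, -0.00062765,
        0.00055605,  0.00153856]), 'tau': array([ 1.81017731e-03, -6.26748633e+01,  4.94247337e-02, -3.92425704e+01,
        1.64075423e-02,  7.02451594e-03, -6.12343669e-06]), 'position': array([ 0.20588257, -0.58985032,  0.30318224]), 'ee_rot': array([ 9.85936637e-01,  1.67118261e-01, -1.36791669e-04, -6.44896728e-04]), 'ft_force': array([-0.26567669, -0.11450276,  0.52730325]), 'torque': array([ 0.00742857,  0.01664857, -0.02093392]), 'grasp_force': 0.0, 'grip_width': 1.005662427452272}
[1.09805879 0.66213766 0.77021977] [-0.49849011 -0.58492169 -0.63982359]
[0.4432602  0.06071463 1.04709679] [ 0.1444636  -0.02362589 -0.98922802]
```

View pics/s1.png

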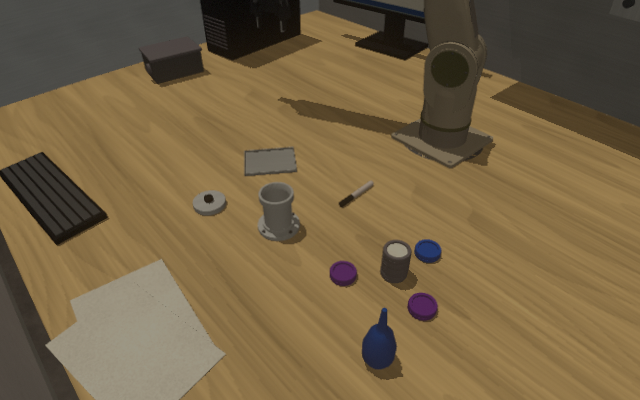

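View pics/t1.png

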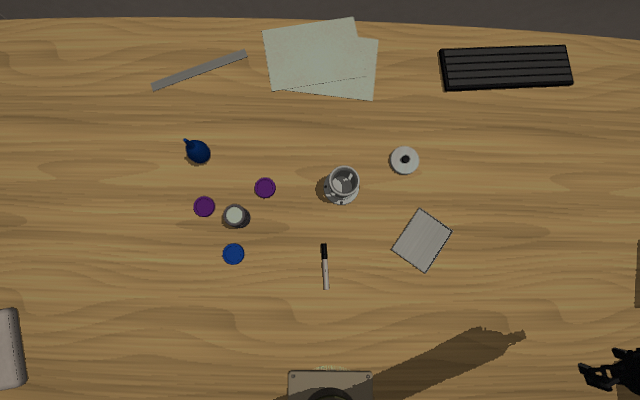

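The grey stack is at top-view pixel (235,216), and at (396,260) in the scene view. The magazine is at (343,184), the tray at (421,240), the cap at (404,160), the blower at (198,152) and the marker at (325,266). The single purple rings at (204,206) and (265,188) and the blue one at (233,254) are decoys. The grey column is the one meant, because it is a stack and grey. I'll measure it and confirm with an enlarged crop.

```bash
python3 - <<'E'
from h import *
s=np.load('s.npy');t=np.load('t.npy')
im=cv2.imread('pics/t1.png')
def circ(P):
    c,r=cv2.minEnclosingCircle(P[:,:2].astype(np.float32)); return np.round(c,4),round(r,4)
def box(W,u0,u1,v0,v1,z0,z1):
    P=W[v0:v1,u0:u1].reshape(-1,3); return P[(P[:,2]>z0)&(P[:,2]<z1)]
for n,b in dict(stacktop=(215,260,195,235,.068,.09),mag=(315,370,155,215,.1,.116),cap=(380,430,140,180,.01,.02),blower=(180,215,135,170,.02,.2),pur1=(190,218,193,220,.004,.03),pur2=(252,280,175,202,.004,.03),blue=(220,247,241,268,.004,.03),).items():
    P=box(t,*b); print(n,len(P),circ(P),P[:,2].mean().round(4),P[:,2].max().round(4))
P=box(s,370,415,235,290,.06,.09);print('stack scene',len(P),circ(P[P[:,2]>.07]),np.median(P[:,2]))
P=box(s,370,415,235,290,.006,.07)
for a in range(0,78,10):
    Q=box(s,370,415,235,290,a/1000+.002,a/1000+.010)
    if len(Q)>8:
        A=np.c_[2*Q[:,:2],np.ones(len(Q))];x=np.linalg.lstsq(A,(Q[:,:2]**2).sum(1),rcond=None)[0];print(a,len(Q),x[:2].round(4),np.sqrt(x[2]+x[0]**2+x[1]**2).round(4))
P=box(s,255,300,180,240,.1,.116);print('mag scene',len(P),circ(P),P[:,2].max())
# tray: outline
P=box(t,385,460,203,278,.0045,.02);r=cv2.minAreaRect(P[:,:2].astype(np.float32));print('tray',r,len(P))
P=box(s,235,305,140,180,.005,.02);print('tray s',cv2.minAreaRect(P[:,:2].astype(np.float32)))
P=box(t,315,335,238,292,.006,.03);print('marker',cv2.minAreaRect(P[:,:2].astype(np.float32)))
a=cv2.resize(im[170:280,180:290],(600,600),interpolation=2); b=cv2.imread('pics/s1.png')[225:325,320:450]
cv2.imwrite('pics/c1.png',cv2.resize(b,(780,600),interpolation=2))
E
```

```text
stacktop 401 (array([0.5351, 0.2696]), 0.0304) 0.075 0.0815
mag 301 (array([ 0.63  , -0.0231]), 0.0413) 0.1059 0.1114
cap 550 (array([ 0.7133, -0.2093]), 0.0424) 0.0153 0.0198
blower 491 (array([0.7151, 0.3885]), 0.0313) 0.0778 0.1556
pur1 378 (array([0.5647, 0.3676]), 0.0419) 0.0146 0.0229
pur2 353 (array([0.6196, 0.1948]), 0.0532) 0.0146 0.022
blue 365 (array([0.4219, 0.2841]), 0.0398) 0.0149 0.0227
stack scene 610 (array([0.5355, 0.2678]), 0.0314) 0.0755170921087206
0 315 [0.5021 0.2432] 0.0671
10 74 [0.5344 0.266 ] 0.0294
20 73 [0.534  0.2664] 0.0296
30 74 [0.534 0.266] 0.0297
40 56 [0.5356 0.2675] 0.0289
50 82 [0.5359 0.2672] 0.0291
60 81 [0.5355 0.2672] 0.0297
70 470 [0.5376 0.2684] 0.0219
mag scene 375 (array([ 0.6294, -0.0225]), 0.0432) 0.11166368613530701
tray ((0.4790821671485901, -0.2551364004611969), (0.2081952691078186, 0.17575635015964508), 70.52178192138672) 299
tray s ((0.47426435351371765, -0.2641860246658325), (0.14907467365264893, 0.21218523383140564), 62.56254577636719)
marker ((0.4012536406517029, 0.020047299563884735), (0.12920285761356354, 0.015657873824238777), 4.966716289520264)
```

View pics/c1.png

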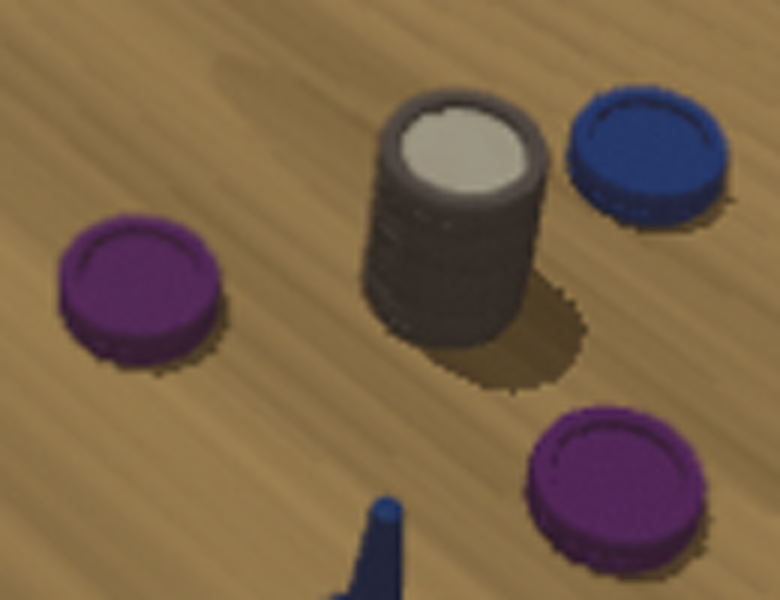

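The crop confirms it: the upright grey column with a white membrane on top is the stack, and the purple and blue rings are single decoys. Next I'll locate the tray and the rings exactly, and write a helper that gives shifts in tool axes.

```bash
cat >> h.py <<'E'
from scipy.spatial.transform import Rotation as R
def go(xyz,ydir=None):
    "shift (tool mm) and twist to bring TCP to xyz, tool y along world angle ydir deg (mod 180)"
    o=manip.get_obs();r=R.from_quat(o['ee_rot']);m=r.as_matrix()
    d=m.T@(np.array(xyz)-o['position'])*1000
    y=np.degrees(np.arctan2(m[1,1],m[0,1])); tw=0
    if ydir is not None: tw=-np.radians((ydir-y+90)%180-90)
    print('t',round(o['clock'],2),'pos',o['position'].round(4),'ydir',y.round(1),'tilt',np.degrees(np.arccos(-m[2,2])).round(2),'q7',o['joint_pos'][6].round(2),'F',o['ft_force'].round(1),'w',round(float(o['grip_width']),3),'gf',round(float(o['grasp_force']),1))
    print('shift',d.round(1),'twist',round(float(tw),3))
E
python3 - <<'E'
from h import *
t=np.load('t.npy');im=cv2.imread('pics/t1.png')
for n,(u,v) in dict(p1=(204,206),p2=(265,188),bl=(233,254)).items():
    hsv=cv2.cvtColor(im,cv2.COLOR_BGR2HSV);m=np.zeros((400,640),bool);m[v-16:v+16,u-16:u+16]=True
    m&=(hsv[...,0]>100)&(hsv[...,0]<165)&(hsv[...,1]>120)
    P=t[m];P=P[P[:,2]>.012];print(n,len(P),cv2.minEnclosingCircle(P[:,:2].astype(np.float32)))
m=np.zeros((400,640),np.uint8);m[200:282,380:462]=255
sat=cv2.cvtColor(im,cv2.COLOR_BGR2HSV)[...,1];g=((sat<60)&(m>0)).astype(np.uint8)
g=cv2.morphologyEx(g,cv2.MORPH_OPEN,np.ones((5,5)))
c=max(cv2.findContours(g,0,1)[0],key=cv2.contourArea);r=cv2.minAreaRect(c);print(r)
W=t[c[:,0,1],c[:,0,0]];print(cv2.minAreaRect(W[:,:2].astype(np.float32)),np.nanmean(W,0))
F=t[g>0];print('floor z',np.nanmedian(F[:,2]),np.nanmean(F,0))
go([.5,-.3,.304])
E
```

```text
p1 285 ((0.562416136264801, 0.36921775341033936), 0.029558101668953896)
p2 264 ((0.6215901374816895, 0.1968080997467041), 0.02899758517742157)
bl 297 ((0.4305602014064789, 0.27929234504699707), 0.029297711327672005)
((422.1153564453125, 240.07691955566406), (42.434566497802734, 51.587120056152344), 33.6900634765625)
((0.4786544740200043, -0.2603890299797058), (0.1207486242055893, 0.1509358286857605), 55.859169006347656) [ 0.47945957 -0.2613312   0.00607225]
floor z 0.0017702761297297607 [ 0.47859258 -0.26107178  0.00198837]
t 0.1 pos [ 0.2059 -0.5899  0.3032] ydir -70.8 tilt 0.08 q7 -0.09 F [-0.3 -0.1  0.5] w 1.006 gf 0.0
shift [ 373.2 -176.7   -0.6] twist 0.0
```

```bash
python3 -m creep '[[[37,-17,0],-0.12],[[74,-35,0],-0.24],[[111,-53,0],-0.36],[[148,-71,0],-0.48],[[185,-88,0],-0.6]]' 1; python3 -c "
from h import *
go([.52,-.2,.304],33)"
```

```text
clock: 0.52
position: [0.3526, -0.4443, 0.3037]
ee_rot: [0.891, 0.454, -0.0, -0.0]
ft_force: [1.0, -0.9, 0.4]
grip_width: 1.002
grasp_force: 0.0
t 0.52 pos [ 0.3526 -0.4443  0.3037] ydir -36.1 tilt 0.02 q7 0.15 F [ 1.  -0.9  0.4] w 1.002 gf 0.0
shift [296.   -8.4  -0.3] twist -1.205
```

```bash
python3 -m creep '[[[40,-1,0],-0.12],[[80,-2,0],-0.24],[[120,-3,0],-0.36],[[160,-4,0],-0.48],[[200,-5,0],-0.6]]'; python3 -c "
from h import *
go([.535,.268,.25],33)"
```

```text
clock: 0.93
position: [0.4668, -0.2802, 0.3038]
ee_rot: [0.717, 0.697, -0.0, -0.0]
ft_force: [1.5, -0.8, -0.4]
grip_width: 1.003
grasp_force: 0.0
t 0.93 pos [ 0.4668 -0.2802  0.3038] ydir -1.7 tilt 0.02 q7 0.36 F [ 1.5 -0.8 -0.4] w 1.003 gf 0.0
shift [550.   52.1  53.7] twist -0.605
```

```bash
python3 -m creep '[[[40,4,0],-0.12],[[80,8,0],-0.24],[[120,12,0],-0.36],[[160,16,0],-0.48],[[200,20,0],-0.6]]'; python3 -c "
from h import *
go([.535,.268,.25],33)"
```

```text
clock: 1.35
position: [0.4929, -0.081, 0.3037]
ee_rot: [0.479, 0.878, -0.0, -0.0]
ft_force: [0.7, 0.5, 0.4]
grip_width: 1.001
grasp_force: 0.0
t 1.35 pos [ 0.4929 -0.081   0.3037] ydir 32.7 tilt 0.03 q7 0.59 F [0.7 0.5 0.4] w 1.001 gf 0.0
shift [270.9 224.   53.6] twist -0.005
```

```bash
python3 -m creep '[[[29,24,0],0],[[58,48,0],0],[[87,72,0],0],[[116,96,0],0],[[145,120,0],0]]' && python3 -m creep '[[[29,24,12],0],[[58,48,24],0],[[87,72,36],0],[[125,103,54],0],[[125,103,54],0]]'; python3 - <<'E'
from h import *
go([.535,.268,.25],33)
c=camera('wrist');save(c,'w1.png');W=cloud(c);np.save('w.npy',W)
P=W.reshape(-1,3);P=P[(P[:,2]>.07)&(P[:,2]<.085)];print(len(P),cv2.minEnclosingCircle(P[:,:2].astype(np.float32)),np.median(P[:,2]))
s=cloud(camera('scene'));Q=s[150:300,320:480].reshape(-1,3);Q=Q[(np.hypot(Q[:,0]-.535,Q[:,1]-.268)<.09)&(Q[:,2]>.1)];print(len(Q),np.sort(Q[:,2])[:10])
go([.535,.268,.25],33)
E
```

```text
clock: 1.77
position: [0.5167, 0.1054, 0.3039]
ee_rot: [0.482, 0.876, -0.0, 0.0]
ft_force: [1.0, -0.4, 0.6]
grip_width: 1.002
grasp_force: 0.0
clock: 2.18
position: [0.5347, 0.2705, 0.2473]
ee_rot: [0.479, 0.878, 0.0, -0.002]
ft_force: [-0.7, 0.6, 0.6]
grip_width: 1.0
grasp_force: 0.0
t 2.18 pos [0.5347 0.2705 0.2473] ydir 32.7 tilt 0.24 q7 -0.2 F [-0.7  0.6  0.6] w 1.0 gf 0.0
shift [-2.3 -1.1 -2.7] twist -0.005
4968 ((0.6147303581237793, 0.3334957957267761), 0.13093730807304382) 0.07547699368110705
1825 [0.18807931 0.18842211 0.1886428  0.18926128 0.18983449 0.18998728
 0.19026633 0.19046065 0.19103226 0.19107598]
t 2.28 pos [0.5356 0.2674 0.2483] ydir 32.7 tilt 0.19 q7 -0.2 F [ 0.7 -0.8  0.4] w 0.996 gf 0.0
shift [ 0.8 -0.1 -1.7] twist -0.006
```

View pics/w1.png

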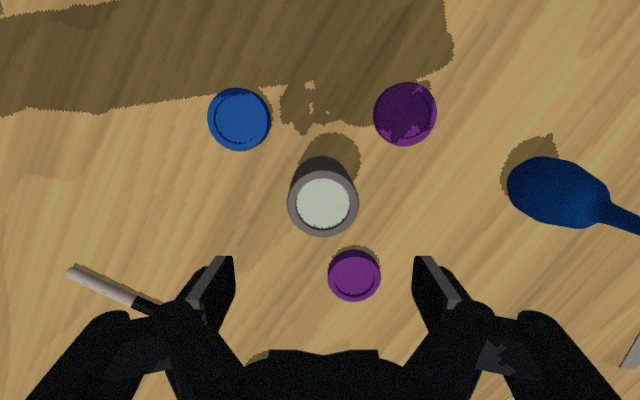

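The wrist view shows the stack centred at (322,203) between the open fingers at about (215,280) and (430,280). The decoys and blower are clear of the fingers' line. Refining the stack centre now.

```bash
python3 - <<'E'
from h import *
W=np.load('w.npy');P=W[150:250,270:375].reshape(-1,3);P=P[(P[:,2]>.066)&(P[:,2]<.09)];c=cv2.minEnclosingCircle(P[:,:2].astype(np.float32));print(len(P),c,np.percentile(P[:,2],90))
go([.535,.268,.137],33)
E
```

```text
3947 ((0.5349025130271912, 0.27121877670288086), 0.030115924775600433) 0.07885181045214985
t 2.28 pos [0.5356 0.2674 0.2483] ydir 32.7 tilt 0.19 q7 -0.2 F [ 0.7 -0.8  0.4] w 0.996 gf 0.0
shift [6.000e-01 1.000e-01 1.113e+02] twist -0.006
```

```bash
python3 -m creep '[[[1,0,30],0],[[1,0,60],0],[[1,0,85],0],[[1,0,102],0],[[1,0,111],0]]' && python3 -m creep '[[[0,0,0],0],[[0,0,0],0],[[0,0,0],0],[[0,0,0],0],[[0,0,0],0]]' 0.6 30; python3 - <<'E'
from h import *
go([.535,.268,.137],33)
c=camera('scene');save(c,'s2.png');im=c['pixels'][:,:,::-1][190:310,320:480]
cv2.imwrite('pics/c2.png',cv2.resize(im,(800,600),interpolation=2))
E
```

```text
clock: 2.7
position: [0.5362, 0.263, 0.1367]
ee_rot: [0.483, 0.876, -0.002, -0.0]
ft_force: [0.9, -0.8, 0.3]
grip_width: 0.998
grasp_force: 0.0
clock: 3.12
position: [0.5373, 0.2656, 0.1405]
ee_rot: [0.482, 0.876, 0.001, 0.001]
ft_force: [-0.3, -1.4, 7.0]
grip_width: 0.674
grasp_force: 32.7
t 3.12 pos [0.5373 0.2656 0.1405] ydir 32.4 tilt 0.14 q7 -0.26 F [-0.3 -1.4  7. ] w 0.674 gf 32.7
shift [ 3.3 -0.6  3.5] twist -0.011
```

View pics/c2.png

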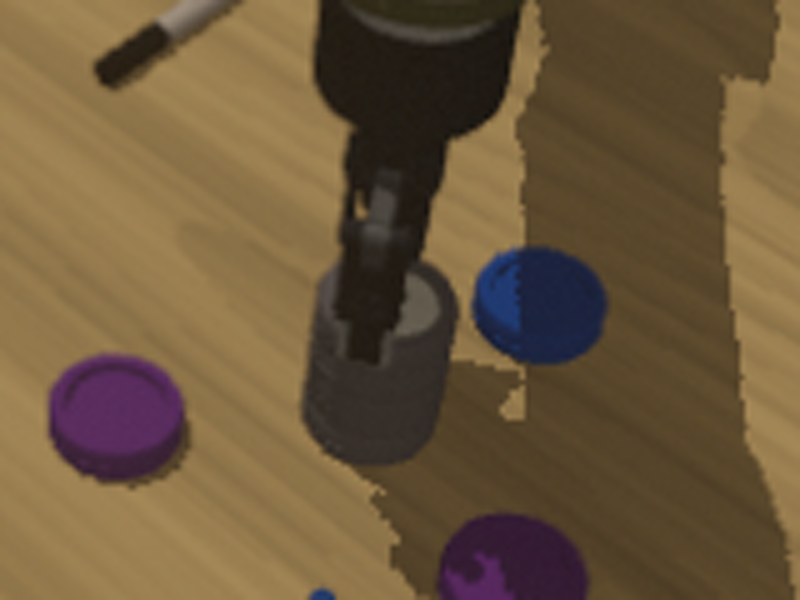

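The fingertips catch only the top bevel: width is 0.674 and the fingers ride up. I'll open, go lower and grip again.

```bash
python3 -m creep '[[[0,0,0],0],[[0,0,0],0],[[3,0,3],0],[[3,0,6],0],[[3,0,6],0]]' 0.9 && python3 -m creep '[[[0,0,0],0],[[0,0,0],0],[[0,0,0],0],[[0,0,0],0]]' 0.6 35;  python3 - <<'E'
from h import *
go([.535,.268,.131],33)
E
```

```text
clock: 3.58
position: [0.5343, 0.268, 0.132]
ee_rot: [0.482, 0.876, -0.0, -0.0]
ft_force: [0.0, -0.1, 0.0]
grip_width: 0.9
grasp_force: 0.0
clock: 3.92
position: [0.535, 0.2679, 0.133]
ee_rot: [0.482, 0.876, 0.0, 0.0]
ft_force: [-0.7, 0.2, 1.0]
grip_width: 0.684
grasp_force: 37.5
t 3.92 pos [0.535  0.2679 0.133 ] ydir 32.4 tilt 0.01 q7 -0.27 F [-0.7  0.2  1. ] w 0.684 gf 37.5
shift [0.1 0.1 2. ] twist -0.011
```

```bash
python3 -m creep '[[[0,0,-5],0],[[0,0,-12],0],[[0,0,-30],0],[[0,0,-55],0],[[0,0,-80],0]]'; python3 - <<'E'
from h import *
go([.6297,-.0228,.213],33)
c=camera('scene');save(c,'s3.png');im=c['pixels'][:,:,::-1][170:290,320:480]
cv2.imwrite('pics/c3.png',cv2.resize(im,(800,600),interpolation=2))
W=cloud(camera('wrist'));P=W.reshape(-1,3);P=P[np.hypot(P[:,0]-.535,P[:,1]-.268)<.04]
print(np.histogram(P[:,2],bins=np.arange(0,.22,.01)))
E
```

```text
clock: 4.33
position: [0.5345, 0.2679, 0.2141]
ee_rot: [0.482, 0.876, -0.0, -0.0]
ft_force: [0.5, 0.5, -0.3]
grip_width: 0.678
grasp_force: 37.6
t 4.33 pos [0.5345 0.2679 0.2141] ydir 32.4 tilt 0.05 q7 -0.22 F [ 0.5  0.5 -0.3] w 0.678 gf 37.6
shift [-296.4  -75.3    1. ] twist -0.011
(array([  912,    47,    92,   116,   144,  1764,   716,     0,     0,
           0,     0,     0,     0,     0,     8,   785, 12097,   955,
        1311,   745,  1323]), array([0.  , 0.01, 0.02, 0.03, 0.04, 0.05, 0.06, 0.07, 0.08, 0.09, 0.1 ,
       0.11, 0.12, 0.13, 0.14, 0.15, 0.16, 0.17, 0.18, 0.19, 0.2 , 0.21]))
```

View pics/c3.png

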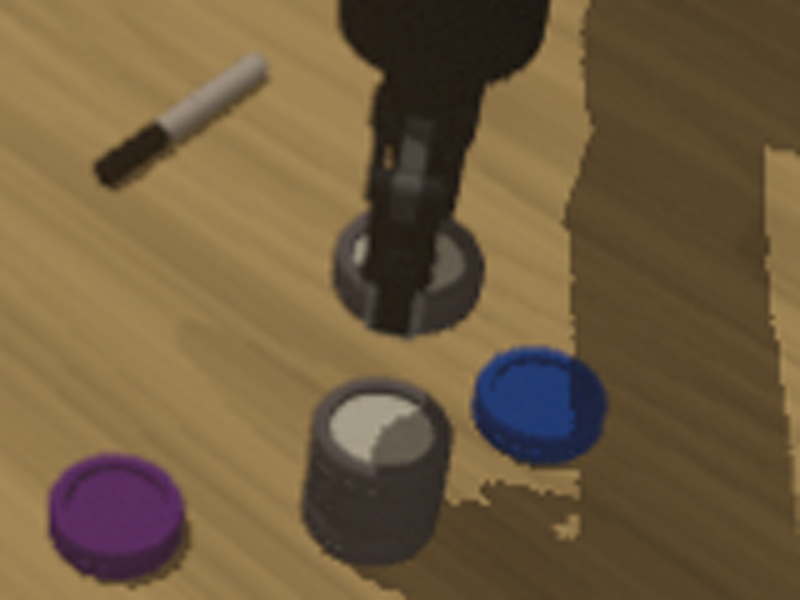

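One cassette is held flat at (410,290) in the crop, with three pieces left below at (375,470). The tips reach about to its underside. Carrying it to the magazine.

```bash
python3 -m creep '[[[-36,-9,0],0],[[-73,-18,0],0],[[-110,-28,0],0],[[-147,-37,0],0],[[-184,-46,0],0]]' && python3 -m creep '[[[-37,-10,0],0],[[-74,-19,0],0],[[-100,-26,0],0],[[-112,-29,0],0],[[-112,-29,0],0]]'; python3 - <<'E'
from h import *
go([.6297,-.0228,.187],33)
W=cloud(camera('wrist'));np.save('w.npy',W);P=W.reshape(-1,3)
q=P[(np.hypot(P[:,0]-.63,P[:,1]+.023)<.06)&(P[:,2]<.2)];print(np.histogram(q[:,2],bins=np.arange(.09,.2,.004)))
s=cloud(camera('scene'));P=s.reshape(-1,3);q=P[(np.hypot(P[:,0]-.63,P[:,1]+.023)<.06)&(P[:,2]>.113)];print(np.histogram(q[:,2],bins=np.arange(.112,.2,.004)))
r=q[(q[:,2]<.16)];print(cv2.minEnclosingCircle(r[:,:2].astype(np.float32)))
E
```

```text
clock: 4.85
position: [0.5947, 0.086, 0.2131]
ee_rot: [0.482, 0.876, -0.0, 0.0]
ft_force: [-0.1, -0.3, -0.2]
grip_width: 0.689
grasp_force: 37.6
clock: 5.27
position: [0.6305, -0.0264, 0.2125]
ee_rot: [0.484, 0.875, -0.001, 0.0]
ft_force: [-0.1, 0.3, -1.2]
grip_width: 0.685
grasp_force: 37.6
t 5.27 pos [ 0.6305 -0.0264  0.2125] ydir 32.1 tilt 0.07 q7 0.3 F [-0.1  0.3 -1.2] w 0.685 gf 37.6
shift [ 3.5  1.2 25.5] twist -0.016
(array([  82,  122,  502,  662, 2336,   15,    0,    0,    0,    0,    0,
          0,    1,  182,  321, 2860, 6992, 2628,  413,  452,  489,  485,
        498,  578,  459, 1130, 1956]), array([0.09 , 0.094, 0.098, 0.102, 0.106, 0.11 , 0.114, 0.118, 0.122,
       0.126, 0.13 , 0.134, 0.138, 0.142, 0.146, 0.15 , 0.154, 0.158,
       0.162, 0.166, 0.17 , 0.174, 0.178, 0.182, 0.186, 0.19 , 0.194,
       0.198]))
(array([  0,   0,   0,   0,   0,   0,   0,  13,  26,  29, 121, 118,  42,
        25,  25,  26,  23,  16,  16,  12,  30]), array([0.112, 0.116, 0.12 , 0.124, 0.128, 0.132, 0.136, 0.14 , 0.144,
       0.148, 0.152, 0.156, 0.16 , 0.164, 0.168, 0.172, 0.176, 0.18 ,
       0.184, 0.188, 0.192, 0.196]))
((0.6290874481201172, -0.017824893817305565), 0.04117901995778084)
```

```bash
python3 -m creep '[[[1,1,10],0],[[1,1,20],0],[[1,1,27],0],[[1,1,27],0]]'; python3 - <<'E'
from h import *
go([.6297,-.0228,.184],33)
W=np.load('w.npy').reshape(-1,3);q=W[(np.hypot(W[:,0]-.63,W[:,1]+.023)<.06)&(abs(W[:,2]-.109)<.003)][:,:2]
rr=np.hypot(q[:,0]-.63,q[:,1]+.023);q=q[rr>.038];A=np.c_[2*q,np.ones(len(q))];print(len(q),cv2.minEnclosingCircle(q.astype(np.float32)), cv2.boundingRect((q*1e4).astype(np.int32)))
E
```

```text
clock: 5.7
position: [0.6291, -0.02, 0.1834]
ee_rot: [0.481, 0.877, -0.001, -0.002]
ft_force: [0.3, -0.3, -0.0]
grip_width: 0.681
grasp_force: 37.6
t 5.7 pos [ 0.6291 -0.02    0.1834] ydir 32.5 tilt 0.19 q7 0.28 F [ 0.3 -0.3 -0. ] w 0.681 gf 37.6
shift [-2.7 -1.  -0.6] twist -0.009
1539 ((0.6293960809707642, -0.020895736292004585), 0.04096576198935509) (5885, -521, 805, 719)
```

```bash
python3 -m creep '[[[-1,0,0],0],[[-1,0,0],0],[[-1,0,0],0],[[-1,0,0],0]]' 0.85; python3 -m creep '[[[0,0,-25],0],[[0,0,-60],0],[[0,0,-60],0]]';python3 - <<'E'
from h import *
c=camera('wrist');W=cloud(c);np.save('w.npy',W);P=W.reshape(-1,3)
q=P[(np.hypot(P[:,0]-.63,P[:,1]+.023)<.032)&(P[:,2]<.16)];print(np.histogram(q[:,2],bins=np.arange(-.004,.13,.006)))
q=P[(np.hypot(P[:,0]-.63,P[:,1]+.023)<.06)&(abs(P[:,2]-.108)<.004)];print(cv2.minEnclosingCircle(q[:,:2].astype(np.float32)))
go([.535,.2685,.18],33)
E
```

```text
clock: 6.03
position: [0.6311, -0.0217, 0.1864]
ee_rot: [0.482, 0.876, 0.0, 0.0]
ft_force: [0.6, 0.0, 0.9]
grip_width: 0.848
grasp_force: 0.0
clock: 6.28
position: [0.633, -0.0211, 0.2527]
ee_rot: [0.482, 0.876, 0.002, 0.004]
ft_force: [1.3, 0.7, 0.9]
grip_width: 0.85
grasp_force: 0.0
(array([   0,    0,    2,    9,  348, 1861,  140,  157,  147,  167,  179,
        184,  204,  222,  237,  246,  312,  691,   51,    0,    0,    0]), array([-0.004,  0.002,  0.008,  0.014,  0.02 ,  0.026,  0.032,  0.038,
        0.044,  0.05 ,  0.056,  0.062,  0.068,  0.074,  0.08 ,  0.086,
        0.092,  0.098,  0.104,  0.11 ,  0.116,  0.122,  0.128]))
((0.6295819282531738, -0.021203134208917618), 0.041314706206321716)
t 6.33 pos [ 0.6324 -0.0212  0.2501] ydir 32.4 tilt 0.38 q7 0.31 F [ 0.4 -0.2 -0.7] w 0.852 gf 0.0
shift [297.2  72.4  69.3] twist -0.011
```

```bash
python3 -m creep '[[[37,9,0],0],[[74,18,0],0],[[111,27,0],0],[[148,36,0],0],[[185,45,0],0]]' 0.95 && python3 -m creep '[[[37,9,0],0],[[74,18,0],0],[[100,24,10],0],[[112,27,20],0],[[112,27,20],0]]'; python3 - <<'E'
from h import *
W=cloud(camera('wrist'));P=W.reshape(-1,3);P=P[(np.hypot(P[:,0]-.535,P[:,1]-.269)<.042)&(P[:,2]>.05)&(P[:,2]<.07)];print(len(P),cv2.minEnclosingCircle(P[:,:2].astype(np.float32)),np.percentile(P[:,2],90))
go([.535,.2685,.116],33)
E
```

```text
clock: 6.75
position: [0.5689, 0.16, 0.2456]
ee_rot: [0.482, 0.876, -0.0, 0.0]
ft_force: [0.6, 0.6, -0.7]
grip_width: 0.947
grasp_force: 0.0
clock: 7.17
position: [0.5299, 0.2711, 0.224]
ee_rot: [0.479, 0.878, -0.0, -0.001]
ft_force: [-0.5, -0.7, -0.3]
grip_width: 0.947
grasp_force: 0.0
4057 ((0.5340405106544495, 0.27068284153938293), 0.029881605878472328) 0.06082396123774601
t 7.22 pos [0.5313 0.2689 0.2247] ydir 32.6 tilt 0.11 q7 -0.22 F [-0.7 -1.   0.4] w 0.947 gf 0.0
shift [ -2.4   3.1 108.7] twist -0.008
```

```bash
python3 -m creep '[[[-1,3,30],0],[[-1,3,60],0],[[-1,3,85],0],[[-1,3,102],0],[[-1,3,108],0]]' && python3 -m creep '[[[0,0,0],0],[[0,0,0],0],[[0,0,0],0],[[0,0,0],0],[[0,0,0],0]]' 0.6 35; python3 - <<'E'
from h import *
go([.535,.2685,.116],33)
E
```

```text
clock: 7.63
position: [0.5356, 0.266, 0.1151]
ee_rot: [0.483, 0.876, -0.002, -0.001]
ft_force: [0.1, -0.8, 0.1]
grip_width: 0.954
grasp_force: 0.0
clock: 8.05
position: [0.5364, 0.2686, 0.1192]
ee_rot: [0.482, 0.876, 0.001, 0.001]
ft_force: [0.4, 0.2, 4.7]
grip_width: 0.679
grasp_force: 37.9
t 8.05 pos [0.5364 0.2686 0.1192] ydir 32.4 tilt 0.12 q7 -0.28 F [0.4 0.2 4.7] w 0.679 gf 37.9
shift [ 0.7 -1.3  3.2] twist -0.011
```

```bash
python3 -m creep '[[[0,0,-5],0],[[0,0,-12],0],[[0,0,-30],0],[[0,0,-60],0],[[0,0,-100],0]]'; python3 - <<'E'
from h import *
go([.6296,-.0215,.215],33)
s=cloud(camera('scene'));P=s.reshape(-1,3);p=P[np.hypot(P[:,0]-.535,P[:,1]-.268)<.045];print(*np.histogram(p[:,2],bins=np.arange(.006,.2,.006)))
E
```

```text
clock: 8.47
position: [0.5346, 0.2678, 0.2174]
ee_rot: [0.482, 0.876, -0.002, -0.001]
ft_force: [1.4, -0.1, 0.2]
grip_width: 0.674
grasp_force: 37.6
t 8.47 pos [0.5346 0.2678 0.2174] ydir 32.4 tilt 0.23 q7 -0.22 F [ 1.4 -0.1  0.2] w 0.674 gf 37.6
shift [-295.2  -74.8    2.5] twist -0.01
[ 51  60  39  61  51 182 311   0   0   0   0   0   0   0   0   0   0   0
   0   0   0   0  13  52 102 184  32  22  29   4   2   2] [0.006 0.012 0.018 0.024 0.03  0.036 0.042 0.048 0.054 0.06  0.066 0.072
 0.078 0.084 0.09  0.096 0.102 0.108 0.114 0.12  0.126 0.132 0.138 0.144
 0.15  0.156 0.162 0.168 0.174 0.18  0.186 0.192 0.198]
```

```bash
python3 -m creep '[[[-36,-9,0],0],[[-73,-18,0],0],[[-110,-28,0],0],[[-147,-37,0],0],[[-184,-46,0],0]]' && python3 -m creep '[[[-37,-10,0],0],[[-74,-19,0],0],[[-100,-26,0],0],[[-111,-29,0],0],[[-111,-29,0],0]]';  python3 -m creep '[[[0,0,10],0],[[0,0,20],0],[[0,0,27],0],[[0,0,27],0],[[0,0,27],0]]';python3 - <<'E'
from h import *
go([.6296,-.0215,.185],33)
E
```

```text
clock: 8.93
position: [0.5957, 0.0867, 0.2188]
ee_rot: [0.482, 0.876, 0.0, 0.001]
ft_force: [1.0, 0.0, -0.1]
grip_width: 0.679
grasp_force: 37.7
clock: 9.35
position: [0.631, -0.0247, 0.218]
ee_rot: [0.484, 0.875, -0.0, 0.0]
ft_force: [-0.3, 0.1, -1.2]
grip_width: 0.678
grasp_force: 37.7
clock: 9.77
position: [0.6298, -0.0197, 0.1902]
ee_rot: [0.481, 0.877, -0.0, -0.001]
ft_force: [-0.6, 0.2, -0.7]
grip_width: 0.678
grasp_force: 37.7
t 9.77 pos [ 0.6298 -0.0197  0.1902] ydir 32.5 tilt 0.08 q7 0.28 F [-0.6  0.2 -0.7] w 0.678 gf 37.7
shift [-1.4 -1.1  5.2] twist -0.009
```

```bash
python3 -m creep '[[[0,0,3],0],[[0,0,6],0],[[0,0,6],0],[[0,0,6],0]]'; python3 -m creep '[[[0,0,0],0],[[0,0,0],0],[[0,0,0],0],[[0,0,0],0]]' 0.85; python3 -m creep '[[[0,0,-25],0],[[0,0,-60],0],[[0,0,-60],0],[[0,0,-60],0]]';python3 - <<'E'
from h import *
c=camera('wrist');W=cloud(c);P=W.reshape(-1,3)
q=P[(np.hypot(P[:,0]-.63,P[:,1]+.022)<.028)&(P[:,2]<.16)];print(*np.histogram(q[:,2],bins=np.arange(-.004,.13,.006)))
go([.535,.2685,.225],33)
E
```

```text
clock: 10.1
position: [0.6303, -0.0208, 0.1849]
ee_rot: [0.482, 0.876, -0.0, -0.0]
ft_force: [-0.3, -0.2, -0.5]
grip_width: 0.681
grasp_force: 37.7
clock: 10.43
position: [0.6304, -0.0209, 0.1851]
ee_rot: [0.482, 0.876, 0.0, 0.0]
ft_force: [1.1, 0.4, 1.6]
grip_width: 0.855
grasp_force: 0.0
clock: 10.77
position: [0.6313, -0.0206, 0.2472]
ee_rot: [0.482, 0.876, 0.001, 0.002]
ft_force: [0.2, 0.4, -0.9]
grip_width: 0.847
grasp_force: 0.0
[   0    0    0    0    0    0    0  372 2106    5    0    0    0    0
    0    0    0    0    0    0    0    0] [-0.004  0.002  0.008  0.014  0.02   0.026  0.032  0.038  0.044  0.05
  0.056  0.062  0.068  0.074  0.08   0.086  0.092  0.098  0.104  0.11
  0.116  0.122  0.128]
t 10.82 pos [ 0.6306 -0.0208  0.2455] ydir 32.4 tilt 0.08 q7 0.31 F [-0.4  0.2 -0.1] w 0.851 gf 0.0
shift [295.6  74.2  20.2] twist -0.011
```

The second cassette is down. The membrane reads 44 mm, as expected. Next is the blank.

```bash
python3 -m creep '[[[37,9,0],0],[[74,18,0],0],[[111,27,0],0],[[148,36,0],0],[[185,46,0],0]]' 0.95 && python3 -m creep '[[[37,9,0],0],[[74,18,0],0],[[100,25,10],0],[[111,28,20],0],[[111,28,20],0]]'; python3 - <<'E'
from h import *
W=cloud(camera('wrist'));P=W.reshape(-1,3);P=P[(np.hypot(P[:,0]-.535,P[:,1]-.269)<.042)&(P[:,2]>.035)&(P[:,2]<.055)];print(len(P),cv2.minEnclosingCircle(P[:,:2].astype(np.float32)),np.percentile(P[:,2],90))
go([.535,.2685,.098],33)
E
```

```text
clock: 11.23
position: [0.5688, 0.1611, 0.2437]
ee_rot: [0.482, 0.876, -0.001, -0.0]
ft_force: [0.8, 0.3, -0.6]
grip_width: 0.95
grasp_force: 0.0
clock: 11.65
position: [0.5314, 0.2718, 0.2222]
ee_rot: [0.479, 0.878, -0.001, -0.002]
ft_force: [-1.2, -0.6, 0.5]
grip_width: 0.951
grasp_force: 0.0
3572 ((0.5326765179634094, 0.26988741755485535), 0.029965518042445183) 0.04327794496986562
t 11.7 pos [0.5329 0.2696 0.223 ] ydir 32.5 tilt 0.19 q7 -0.22 F [0.7 0.2 0.5] w 0.951 gf 0.0
shift [ -2.2   1.6 125. ] twist -0.008
```

```bash
python3 -m creep '[[[-1,0,35],0],[[-1,0,70],0],[[-1,0,100],0],[[-1,0,118],0],[[-1,0,125],0]]' && python3 -m creep '[[[0,0,0],0],[[0,0,0],0],[[0,0,0],0],[[0,0,0],0],[[0,0,0],0]]' 0.6 45; python3 -m creep '[[[0,0,-5],0],[[0,0,-12],0],[[0,0,-30],0],[[0,0,-60],0],[[0,0,-60],0]]'; python3 - <<'E'
from h import *
go([.4787,-.2605,.165],33)
s=cloud(camera('scene'));P=s.reshape(-1,3);p=P[np.hypot(P[:,0]-.535,P[:,1]-.268)<.045];print(*np.histogram(p[:,2],bins=np.arange(.006,.2,.006)))
E
```

```text
clock: 12.12
position: [0.5344, 0.2651, 0.0965]
ee_rot: [0.483, 0.876, -0.002, -0.001]
ft_force: [-0.0, -0.1, 0.0]
grip_width: 0.951
grasp_force: 0.0
clock: 12.53
position: [0.5356, 0.2681, 0.1012]
ee_rot: [0.482, 0.876, 0.001, 0.001]
ft_force: [-1.7, 0.3, 4.6]
grip_width: 0.673
grasp_force: 48.6
clock: 12.95
position: [0.5365, 0.2696, 0.1657]
ee_rot: [0.482, 0.876, 0.003, 0.002]
ft_force: [0.7, 0.3, 0.9]
grip_width: 0.677
grasp_force: 48.3
t 12.95 pos [0.5365 0.2696 0.1657] ydir 32.4 tilt 0.4 q7 -0.26 F [0.7 0.3 0.9] w 0.677 gf 48.3
shift [-416.6 -332.8   -1.3] twist -0.011
[ 59 357 124   0   0   0   0   0   0   0   0   0   5  47  45  41 194  76
  14  20   6   1   0   3   0   2  11  12  28  25  34  34] [0.006 0.012 0.018 0.024 0.03  0.036 0.042 0.048 0.054 0.06  0.066 0.072
 0.078 0.084 0.09  0.096 0.102 0.108 0.114 0.12  0.126 0.132 0.138 0.144
 0.15  0.156 0.162 0.168 0.174 0.18  0.186 0.192 0.198]
```

```bash
python3 -m creep '[[[-29,-26,-10],0],[[-58,-53,-20],0],[[-87,-79,-20],0],[[-116,-105,-20],0],[[-145,-131,-20],0]]' && python3 -m creep '[[[-29,-26,0],0],[[-58,-53,0],0],[[-90,-75,0],0],[[-121,-97,0],0],[[-152,-118,0],0]]' && python3 -m creep '[[[-31,-21,0],0],[[-62,-42,0],0],[[-93,-64,0],0],[[-112,-78,0],0],[[-120,-84,0],0]]'; python3 - <<'E'
from h import *
go([.4787,-.2605,.087],33)
E
```

```text
clock: 13.42
position: [0.5011, 0.0736, 0.1799]
ee_rot: [0.482, 0.876, -0.0, 0.0]
ft_force: [1.5, -1.0, -0.6]
grip_width: 0.67
grasp_force: 48.4
clock: 13.83
position: [0.4828, -0.1183, 0.1801]
ee_rot: [0.482, 0.876, -0.0, 0.0]
ft_force: [1.6, 0.8, -1.6]
grip_width: 0.672
grasp_force: 48.4
clock: 14.25
position: [0.4755, -0.2669, 0.1795]
ee_rot: [0.484, 0.875, -0.001, -0.0]
ft_force: [0.1, -1.2, -0.4]
grip_width: 0.676
grasp_force: 48.4
t 14.25 pos [ 0.4755 -0.2669  0.1795] ydir 32.1 tilt 0.07 q7 0.82 F [ 0.1 -1.2 -0.4] w 0.676 gf 48.4
shift [ 3.8  6.2 92.5] twist -0.016
```

```bash
python3 -m creep '[[[1,4,30],0],[[2,5,60],0],[[2,5,80],0],[[2,5,88],0],[[2,5,88],0]]'; python3 - <<'E'
from h import *
s=cloud(camera('scene'));P=s.reshape(-1,3);p=P[(np.hypot(P[:,0]-.4787,P[:,1]+.2605)<.04)&(P[:,2]>.0)];print(*np.histogram(p[:,2],bins=np.arange(0,.06,.003)))
go([.4787,-.2605,.086],33)
E
```

```text
clock: 14.67
position: [0.4792, -0.257, 0.0903]
ee_rot: [0.482, 0.876, 0.0, -0.002]
ft_force: [0.2, -0.1, -0.8]
grip_width: 0.682
grasp_force: 48.4
[45 75  7 14 16 22  9 12 12 24 81 45  6 13 10  8  4  8 11] [0.    0.003 0.006 0.009 0.012 0.015 0.018 0.021 0.024 0.027 0.03  0.033
 0.036 0.039 0.042 0.045 0.048 0.051 0.054 0.057]
t 14.72 pos [ 0.4801 -0.2575  0.0919] ydir 32.4 tilt 0.07 q7 0.75 F [-0.5 -0.7 -0.4] w 0.674 gf 48.4
shift [-1.8 -2.8  5.9] twist -0.01
```

```bash
python3 -m creep '[[[0,0,2],0],[[0,0,4],0],[[0,0,5],0],[[0,0,6],0],[[0,0,6],0]]'; python3 -m creep '[[[0,0,1],0],[[0,0,2],0],[[0,0,2],0]]'
```

```text
clock: 15.13
position: [0.4801, -0.2584, 0.0862]
ee_rot: [0.482, 0.876, -0.0, 0.0]
ft_force: [1.1, 0.5, 0.4]
grip_width: 0.674
grasp_force: 48.4
clock: 15.38
position: [0.4804, -0.2584, 0.0851]
ee_rot: [0.482, 0.876, -0.0, 0.0]
ft_force: [-5.8, 2.5, 13.6]
grip_width: 0.672
grasp_force: 49.9
```

Contact, so the blank is on the tray floor. Releasing it, backing up and looking.

```bash
python3 -m creep '[[[0,0,-1],0],[[0,0,-1],0],[[0,0,-1],0],[[0,0,-1],0]]' 0.85; python3 -m creep '[[[0,0,-20],0],[[0,0,-50],0],[[0,0,-90],0],[[0,0,-110],0],[[0,0,-110],0]]'; python3 - <<'E'
from h import *
c=camera('wrist');W=cloud(c);P=W.reshape(-1,3)
p=P[(np.hypot(P[:,0]-.4787,P[:,1]+.2605)<.05)&(P[:,2]>.018)&(P[:,2]<.035)];print(len(p),cv2.minEnclosingCircle(p[:,:2].astype(np.float32)),np.percentile(p[:,2],[10,50,90]))
go([.49,0,.2],33);go([.535,.2685,.2],33)
E
```

```text
clock: 15.72
position: [0.48, -0.2582, 0.0848]
ee_rot: [0.482, 0.876, 0.0, -0.0]
ft_force: [-0.3, -0.8, 0.0]
grip_width: 0.851
grasp_force: 0.0
clock: 16.13
position: [0.4821, -0.2589, 0.1998]
ee_rot: [0.482, 0.876, -0.0, 0.004]
ft_force: [0.3, -0.6, 0.8]
grip_width: 0.846
grasp_force: 0.0
3850 ((0.47890815138816833, -0.25448670983314514), 0.029754463583230972) [0.0253796  0.02637585 0.02724934]
t 16.18 pos [ 0.4812 -0.2587  0.1973] ydir 32.4 tilt 0.26 q7 0.82 F [ 0.4 -0.  -1. ] w 0.849 gf 0.0
shift [213.7 145.9  -3.4] twist -0.011
t 16.18 pos [ 0.4812 -0.2587  0.1973] ydir 32.4 tilt 0.26 q7 0.82 F [ 0.4 -0.  -1. ] w 0.849 gf 0.0
shift [416.4 327.7  -3.9] twist -0.011
```

```bash
python3 -m creep '[[[31,21,0],0],[[62,42,0],0],[[93,63,0],0],[[124,84,0],0],[[155,105,0],0]]' 0.95 && python3 -m creep '[[[29,21,0],0],[[58,41,0],0],[[88,68,0],0],[[117,94,0],0],[[146,120,0],0]]' && python3 -m creep '[[[29,26,0],0],[[58,52,0],0],[[87,78,0],0],[[108,96,0],0],[[115,102,0],0]]'; python3 - <<'E'
from h import *
W=cloud(camera('wrist'));P=W.reshape(-1,3);P=P[(np.hypot(P[:,0]-.535,P[:,1]-.269)<.042)&(P[:,2]>.010)&(P[:,2]<.03)];print(len(P),cv2.minEnclosingCircle(P[:,:2].astype(np.float32)),np.percentile(P[:,2],90))
go([.534,.2685,.078],33)
E
```

```text
clock: 16.6
position: [0.4849, -0.0695, 0.1938]
ee_rot: [0.482, 0.876, -0.0, -0.001]
ft_force: [0.5, -0.4, -0.2]
grip_width: 0.945
grasp_force: 0.0
clock: 17.02
position: [0.5084, 0.118, 0.1939]
ee_rot: [0.482, 0.876, -0.0, -0.0]
ft_force: [1.3, -0.7, 0.1]
grip_width: 0.947
grasp_force: 0.0
clock: 17.43
position: [0.5319, 0.2732, 0.1935]
ee_rot: [0.48, 0.877, 0.0, -0.002]
ft_force: [0.3, 0.6, -0.0]
grip_width: 0.951
grasp_force: 0.0
3678 ((0.5332251191139221, 0.26953014731407166), 0.029798127710819244) 0.018898506513559444
t 17.48 pos [0.532  0.2728 0.1936] ydir 32.7 tilt 0.18 q7 -0.25 F [-2.1 -0.2  0.9] w 0.95 gf 0.0
shift [ -5.1  -0.5 115.6] twist -0.005
```

```bash
python3 -m creep '[[[-2,0,35],0],[[-3,0,70],0],[[-3,0,95],0],[[-3,0,110],0],[[-3,0,115],0]]' && python3 -m creep '[[[0,0,0],0],[[0,0,0],0],[[0,0,0],0],[[0,0,0],0],[[0,0,0],0]]' 0.6 35; python3 -m creep '[[[0,0,-5],0],[[0,0,-12],0],[[0,0,-40],0],[[0,0,-80],0],[[0,0,-120],0]]'; python3 -m creep '[[[0,0,-20],0],[[0,0,-20],0],[[0,0,-20],0]]'; python3 - <<'E'
from h import *
go([.6296,-.0215,.215],33)
s=cloud(camera('scene'));P=s.reshape(-1,3);p=P[np.hypot(P[:,0]-.535,P[:,1]-.268)<.045];print(*np.histogram(p[:,2],bins=np.arange(.006,.2,.006)))
E
```

```text
clock: 17.9
position: [0.5339, 0.2637, 0.0768]
ee_rot: [0.482, 0.876, -0.002, -0.001]
ft_force: [-0.2, 0.4, -0.3]
grip_width: 0.951
grasp_force: 0.0
clock: 18.32
position: [0.5359, 0.266, 0.0815]
ee_rot: [0.482, 0.876, 0.001, 0.001]
ft_force: [-0.2, -0.4, 6.7]
grip_width: 0.674
grasp_force: 38.2
clock: 18.73
position: [0.5344, 0.2655, 0.2012]
ee_rot: [0.482, 0.876, -0.001, -0.001]
ft_force: [1.8, 0.4, 0.8]
grip_width: 0.666
grasp_force: 37.6
clock: 18.98
position: [0.5354, 0.266, 0.2215]
ee_rot: [0.482, 0.876, 0.001, 0.001]
ft_force: [-0.0, -1.5, -0.3]
grip_width: 0.672
grasp_force: 37.7
t 18.98 pos [0.5354 0.266  0.2215] ydir 32.4 tilt 0.16 q7 -0.23 F [-0.  -1.5 -0.3] w 0.672 gf 37.7
shift [-293.2  -74.4    6.6] twist -0.011
[  0   0   0   0   0   0   0   0   0   0   0   0   0   0   0   0   0   0
   0   0   0   0  23  56 114 169  28  25  30  18   5   1] [0.006 0.012 0.018 0.024 0.03  0.036 0.042 0.048 0.054 0.06  0.066 0.072
 0.078 0.084 0.09  0.096 0.102 0.108 0.114 0.12  0.126 0.132 0.138 0.144
 0.15  0.156 0.162 0.168 0.174 0.18  0.186 0.192 0.198]
```

```bash
python3 -m creep '[[[-36,-9,0],0],[[-73,-18,0],0],[[-110,-28,0],0],[[-147,-37,0],0],[[-184,-47,0],0]]' && python3 -m creep '[[[-37,-10,0],0],[[-74,-19,0],0],[[-98,-25,0],0],[[-109,-28,0],0],[[-109,-28,0],0]]';  python3 -m creep '[[[0,0,10],0],[[0,0,20],0],[[0,0,28],0],[[0,0,28],0],[[0,0,28],0]]';python3 - <<'E'
from h import *
go([.6296,-.0215,.185],33)
E
```

```text
clock: 19.45
position: [0.5936, 0.0831, 0.2183]
ee_rot: [0.482, 0.876, -0.001, -0.001]
ft_force: [0.3, 0.5, -0.2]
grip_width: 0.67
grasp_force: 37.7
clock: 19.87
position: [0.6286, -0.0257, 0.218]
ee_rot: [0.484, 0.875, -0.001, -0.001]
ft_force: [-0.9, -0.7, -0.8]
grip_width: 0.669
grasp_force: 37.7
clock: 20.28
position: [0.6281, -0.0208, 0.191]
ee_rot: [0.481, 0.877, -0.0, -0.001]
ft_force: [0.1, -0.7, 0.5]
grip_width: 0.672
grasp_force: 37.7
t 20.28 pos [ 0.6281 -0.0208  0.191 ] ydir 32.5 tilt 0.09 q7 0.27 F [ 0.1 -0.7  0.5] w 0.672 gf 37.7
shift [-1.4  0.9  6. ] twist -0.009
```

```bash
python3 -m creep '[[[0,1,3],0],[[0,1,6],0],[[0,1,6],0],[[0,1,6],0]]'; python3 -m creep '[[[0,0,0],0],[[0,0,0],0],[[0,0,0],0],[[0,0,0],0]]' 0.85; python3 -m creep '[[[0,0,-25],0],[[0,0,-60],0],[[0,0,-80],0],[[0,0,-80],0],[[0,0,-80],0]]';python3 - <<'E'
from h import *
c=camera('wrist');W=cloud(c);P=W.reshape(-1,3)
q=P[(np.hypot(P[:,0]-.63,P[:,1]+.022)<.028)&(P[:,2]<.16)];print(*np.histogram(q[:,2],bins=np.arange(-.004,.13,.006)))
q=q[np.hypot(q[:,0]-.63,q[:,1]+.022)<.018];A=np.c_[q[:,:2],np.ones(len(q))];print('tilt',np.linalg.lstsq(A,q[:,2],rcond=None)[0])
t=camera('top');T=cloud(t);save(t,'t2.png');P=T.reshape(-1,3);p=P[(np.hypot(P[:,0]-.4787,P[:,1]+.2605)<.05)&(P[:,2]>.018)&(P[:,2]<.035)];print(cv2.minEnclosingCircle(p[:,:2].astype(np.float32)))
a=cv2.resize(t['pixels'][120:300,180:480,::-1],(800,480));cv2.imwrite('pics/c4.png',a)
go([.6296,-.0215,.265])
E
```

```text
clock: 20.62
position: [0.6295, -0.0214, 0.1859]
ee_rot: [0.482, 0.876, -0.0, 0.0]
ft_force: [-0.5, -0.1, -0.7]
grip_width: 0.668
grasp_force: 37.7
clock: 20.95
position: [0.6296, -0.0214, 0.1861]
ee_rot: [0.482, 0.876, 0.0, 0.0]
ft_force: [-0.1, 0.5, -0.4]
grip_width: 0.849
grasp_force: 0.0
clock: 21.37
position: [0.6299, -0.0213, 0.2672]
ee_rot: [0.482, 0.876, 0.0, 0.001]
ft_force: [-0.4, -0.4, -0.5]
grip_width: 0.853
grasp_force: 0.0
[   0    0    0    0    0    0    0    0    0    0  343 2334   12    0
    0    0    0    0    0    0    0    0] [-0.004  0.002  0.008  0.014  0.02   0.026  0.032  0.038  0.044  0.05
  0.056  0.062  0.068  0.074  0.08   0.086  0.092  0.098  0.104  0.11
  0.116  0.122  0.128]
tilt [-0.00558069 -0.0016727   0.06604411]
((0.0, 0.0), 0.0)
t 21.47 pos [ 0.6292 -0.0216  0.2651] ydir 32.4 tilt 0.06 q7 0.3 F [ 0.1 -0.  -0. ] w 0.851 gf 0.0
shift [-0.2  0.4  0.1] twist 0.0
```

View pics/c4.png

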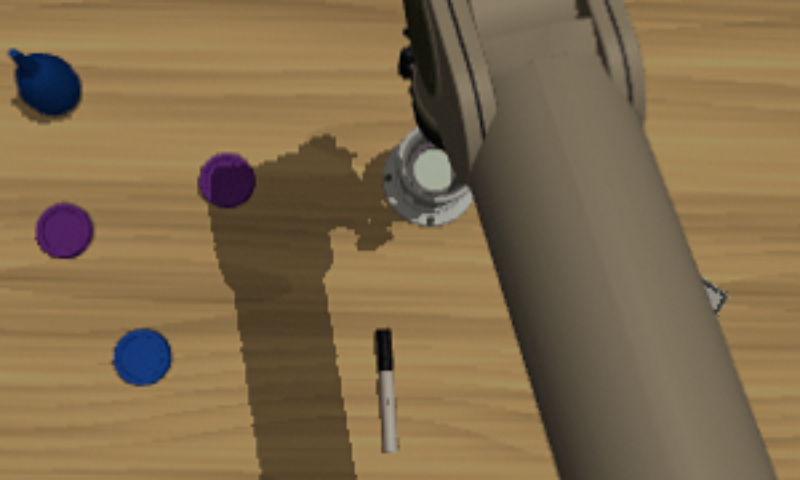

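The crop shows the magazine with a white membrane inside at (433,170), and the marker at (385,390) and blower at (45,85) where they were. The arm hides the tray. The top membrane reads 62 mm and is flat, and I checked the blank in the tray earlier. Handing in.

```bash
python3 -c "
from workcell import manip
print(manip.hand_in())"
```

```text
the job is handed in; nothing more can be done
None
```

Handed in at about 21.5 s: the three cassettes lie flat as one column in the magazine and the blank lies flat in the tray (last checked just after I released it); no verdict came back.

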